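# Set the battery tester's size wheel to C and run the test

### The job

Set the battery tester for the C-cell clamped in it: hold the sprung size wheel pressed down by its finger well and turn it until the whole round-disc mark shows in the fixed window, then let the wheel come up and take the hand off it. Next press the test key well down, and let it go. Be gentle, never over 22 N on the tester, and leave the other things where they are.

Things in the scene. Friction and masses are not known exactly. Their poses are not given: they have to be found in the camera images.
- tester: Battery tester: fixed flat grey box 190 (x) by 310 (y) by 40 mm high (deck 40 mm above the work surface); origin at the centre of its underside, z up, -x side towards the robot, yaw varies. The size wheel is at its +y end; an orange C-cell in a holder, with the test key in front of it, at its -y end. Never push on tester, wheel or key with more than 22 N.
- wheel_axis (a point): Point on the wheel's upright axis at deck height (40 mm above the work surface), tester (0, 65, 40) mm; axes as the tester's. The wheel is a grey disc of 140 mm diameter. HOW HIGH ITS FACE STANDS IS NOT REPORTED: 46 to 60 mm above the work surface, different each time; feel for it.
- wheel_foot (a point): Point on the wheel axis at the work surface. A spring holds the wheel up in a toothed brake: 4 N starts it down, then 5 N per mm. Held down with 14 to 19 N (2 to 3 mm) it turns easily either way; pressed less, teeth catch it and turning takes over 22 N, which is too much. Let go, it rises and settles between teeth 7.5 degrees apart, one of those places being angle 0.
- window (a point): Centre of the window opening (34 mm in x, 30 mm in y), tester (49, 65, 73.5) mm, at the top of its steel frame, which covers tester x 26 to 86, y 42 to 88 mm and stands on two posts at its +x side. Under it pass five white raised marks, 49 mm from the wheel axis, one per 60 degrees: round disc (22 mm diameter, for C-cells), bar, two bars, cross, square.
- wheel (a joint): Wheel angle, rad, growing anticlockwise seen from above; 0: the round disc is centred in the window; all of it shows within about 0.08. Starts at 0.6 to 1.6; stops at -1.2 and 2.4. The finger well is opposite the disc: at angle q its middle lies 43 mm from the axis in direction (-cos q, -sin q) of tester x, y.
- well_deck (a point): Point of the deck height (40 mm) under the middle of the finger well when the wheel is at angle 0, tester (-43, 65, 40) mm; it does not turn with the wheel. The finger well is the part of the wheel face between two straight parallel ribs 48 mm apart inside, 10 mm high, 6 mm thick, running from 22 to 60 mm from the axis. Closed fingertips fit in and push down and turn there.
- cell (a point): Centre of the clamped orange C-cell (26 mm diameter, 50 mm long, lying along tester x) on the tester; its black end blocks span tester x 1 to 86, y -112 to -78 mm, up to 75 mm above the work surface. Keep clear of it.
- key (a joint): How far the test key is pressed in m, 0 up, 0.010 fully down; a spring returns it, 8 N at the bottom. Well down means more than 6 mm.
- key_top (a point): Centre of the top of the test key, a grey round push button of 30 mm diameter on a low black housing, at tester x -55, y -95 mm; pressed straight down.
- canister: Bystander: loose aluminium screw-top canister 68 mm diameter, 98 mm high, beside the wheel end of the tester; origin at the centre of its underside.
- nightlight: Bystander: loose white ceramic night-light 72 mm diameter, 84 mm high, beside the key end of the tester; origin at the centre of its underside.
- thermometer: Bystander: loose blue plastic thermometer 30 by 120 by 10 mm lying in front of the tester; origin at the centre of its underside.
- padlock: Bystander: loose small brass padlock, 36 by 32 by 14 mm body, lying in front of the tester; origin under its body.

How it is judged:
By the outcome, as a careful person would: the job done as asked, in the order asked, and still so for the second after the job is handed in, with the robot touching nothing.
It also fails if it takes over 51 s, if anything falls off the work surface, if the arm or the gripper's body presses on something with over 40 N, if the wrist force passes 120 N, or if a joint passes its speed limit or range.

### The arm

A 6-joint arm with a two-finger parallel gripper is mounted at the origin on the work surface. World frame = base frame: x ahead of the robot, y to its left, z up, the work surface at z = 0. Lengths are in mm, angles in rad, forces in N, time in s.
With the tool pointing down it reaches from about 350 to 925 mm from the base axis. Payload 6.4 kg.
Tool frame: the origin (TCP) lies between the finger pads; the fingertips stand 25 mm ahead of it and the grasp point (between the pads) lies 6 mm ahead of it (manip.tips_ahead is the distance from the TCP to the fingertips, in mm); z points along the fingers, y is the direction in which the jaws open and shut (so a half turn about z gives the same grasp; the last joint's range is limited). The gripper opens to 94 mm and grips with 3 to 60 N. Pads are 16 mm wide; open, the fingers measure 119 mm over their backs; the gripper's body (75 mm by 177 mm) begins 78 mm behind the grasp point.
Start: joints at [-1.521, 0.245, 1.558, -0, 1.339, -0.174], TCP at [144.263, -633.8, 230.455] pointing down, gripper open.
Joint ranges: [-3.13, 3.13], [-1.02, 2.26], [0.13, 2.54], [-0.95, 4.09], [0.21, 2.88], [-2.74, 2.74]. Speed limits (rad/s): [2.57, 2.57, 3.14, 3.14, 3.14, 3.14].

### API

Orientations are given as a unit quaternion [x, y, z, w].
In Python, from workcell import manip gives the robot as it stands. The module is installed in compiled form; this text tells all that it offers.
- The arm moves only by the tool drive_tool, never from a script. Its argument "plan" is a list of rows, each an object with "claw": the gripper's target within -1 to 1 (shut at 1, half-way at 0, fully open at -1); "offset": the shift along the tool's x, y, z in mm, a list of three; "twist": the turn about the tool's z in rad. In form: [{"claw": claw, "offset": [tx, ty, tz], "twist": twist}, ...]. A call has 1 to 12 rows; each row is the pose to reach, as a shift and turn from the pose commanded when the call began, along the tool's axes at that moment; what a row does not reach only later rows make up. A row lasts 1/10 s, in which the tool goes at most 50 mm and 8.59 degrees, less where a joint would pass 70% of its speed; a pose out of reach is approached as far as the arm can. A call with a gripper value outside its range is refused whole. The fingers move at their own pace and stop on an object; "grip_force" is the grip in N (left out, the last holds). Time passes only in rows, so rows that repeat a pose let the fingers close. It gives the time, the measured TCP pose, the force and the opening at its end, in the units of the state.
- manip.observe(): the state, without advancing time (a new reading comes with each control period).
- manip.snapshot(name): name is "side" or "top"; returns the picture (480x640x3 uint8, red, green, blue); there is no depth.
- manip.calibration(name): a dict with "vertical_fov" (degrees; the focal length in pixels is half the picture's height over the tangent of half this angle, whatever the lens; pixels are square), "cx", "cy" (the principal point, pixels), "dist_coeffs" ([k1, k2, p1, p2, k3] as OpenCV has them; the pictures are not rectified), "position" and "orientation" of the camera in the world. Camera axes: x right, y down, z forward; pixel columns grow to the right and rows downward; lengths in mm; the calibration is good to about 2 mm. A picture is of the moment at which its call begins. calibration takes no time and is no camera call.
- manip.sign_off(): hands the job in, once; it reports no verdict.
The state is a dict: "t": time; "joint_pos": joint angles; "joint_velocities": joint speeds; "joint_torque": joint torques, N m; "position": TCP position; "orientation": TCP orientation; "contact_force": force on the tool from outside, world axes, zero at the start; "torque": the same for the moment, N m; "finger_gap": finger opening in mm.
Only numpy, scipy, OpenCV 4.12 (cv2) and the standard library are available. Lean on these libraries where they do the work, as an engineer would, in place of code of your own. Each camera call takes 0.05 s, during which the arm holds its last target. There are 200 camera calls.

## Working session

There is one attempt and no reset: what is moved stays moved. The work goes in short steps, Python scripts to look and compute and a tool call to move; the robot and the scene stay as the last step left them, time stands still between calls to the robot, and variables do not carry over. Pictures are saved under pics/ and viewed, about 8 in all and at most 12, crops included, and the job is handed in when it is done.

Besides the shell and the picture viewer there is one more tool, called after "Call:" in YAML: its name, and indented under it one key for each argument. drive_tool: Moves the arm, as the interface text tells. Its arguments: {"type":"object","properties":{"plan":{"type":"array"},"grip_force":{"type":"number"}},"required":["plan"]}

```bash
mkdir -p pics; python3 - <<'E'
from workcell import manip
import cv2
for n in("top","side"):
    cv2.imwrite(f"pics/{n}0.png",manip.snapshot(n)[:,:,::-1]); print(manip.calibration(n))
print(manip.observe(), manip.tips_ahead)
E
```

```text
{'vertical_fov': 48.90568285640865, 'cx': 315.3682326005015, 'cy': 234.67066163674048, 'dist_coeffs': array([-0.10988239,  0.        ,  0.        ,  0.        ,  0.        ]), 'position': array([430.89389298,  -3.71508332, 908.93290616]), 'orientation': array([-0.69676051,  0.71353629, -0.05011324,  0.05366025])}
{'vertical_fov': 43.739579263340495, 'cx': 311.5021991834931, 'cy': 250.10256319045877, 'dist_coeffs': array([-0.19567587,  0.        ,  0.        ,  0.        ,  0.        ]), 'position': array([ 269.38523528, -506.09183032,  707.65893399]), 'orientation': array([ 0.90994992, -0.21200639,  0.08220916, -0.34682286])}
{'t': 0.1, 'joint_pos': array([-1.52107099e+00,  2.45741633e-01,  1.55888053e+00,  1.00814014e-05,
        1.33867771e+00, -1.74144862e-01]), 'joint_velocities': array([ 0.00065653, -0.00170489, -0.00171185,  0.00092275,  0.0007463 ,
        0.00096284]), 'joint_torque': array([ 2.49470568e-04, -4.16913342e+01, -3.15525413e+01,  6.86174654e-02,
        3.10008007e-02, -6.01228089e-05]), 'position': array([ 144.25824254, -633.28687814,  229.46339606]), 'orientation': array([ 9.93741573e-01,  1.11700303e-01,  5.79636405e-05, -8.51653467e-04]), 'contact_force': array([0.28830289, 0.35673393, 1.07548298]), 'torque': array([-0.02698483,  0.00902949, -0.02252951]), 'finger_gap': 93.79761560486932} 25.0
```

View pics/top0.png

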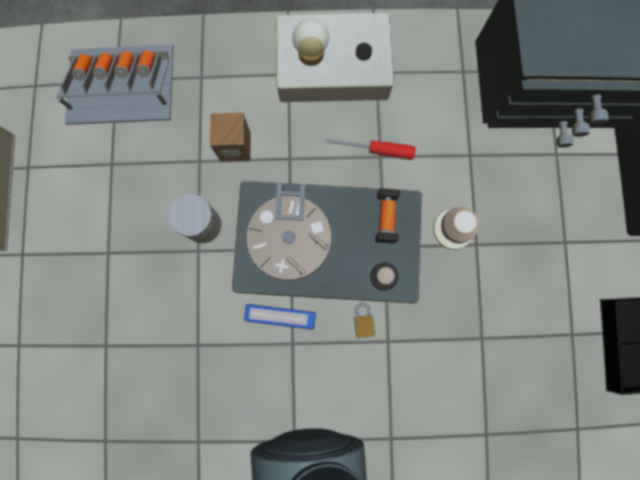

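View pics/side0.png

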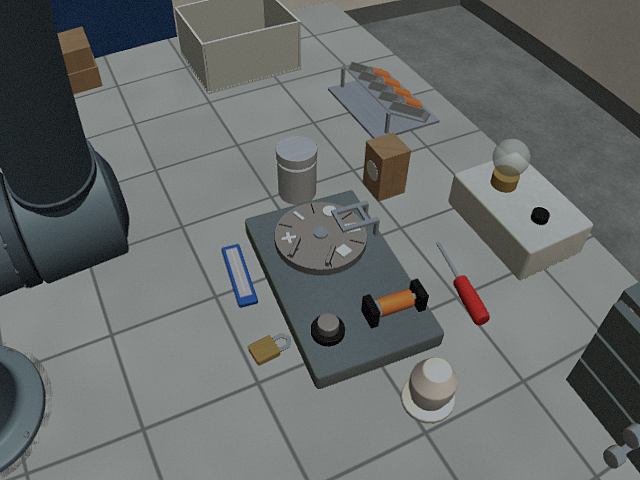

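The top view shows the tester deck corners at about (240,182), (421,190), (419,301) and (234,292). The wheel hub is at (289,237), the disc at (266,216), the two ribs near (319,242) and (296,266), and the key at (384,275). The side view agrees: the disc is near (330,211), just left of the window, and the ribs are on the near side.

```bash
cat > h.py <<'E'
import numpy as np, cv2
from workcell import manip
from scipy.spatial.transform import Rotation as R
from scipy.optimize import least_squares
def K(c):
    f=240/np.tan(np.radians(c["vertical_fov"]/2)); return np.array([[f,0,c["cx"]],[0,f,c["cy"]],[0,0,1.]])
def px2w(n,pts,z):
    c=manip.calibration(n); u=cv2.undistortPoints(np.array(pts,float).reshape(-1,1,2),K(c),c["dist_coeffs"]).reshape(-1,2)
    d=R.from_quat(c["orientation"]).apply(np.c_[u,np.ones(len(u))]); p=c["position"]
    return p+d*((z-p[2])/d[:,2])[:,None]
def w2px(n,P):
    c=manip.calibration(n); r=R.from_quat(c["orientation"]).inv()
    return cv2.projectPoints(np.array(P,float).reshape(-1,3),r.as_rotvec(),-r.apply(c["position"]),K(c),c["dist_coeffs"])[0].reshape(-1,2)
def t2w(pose,P):
    x,y,a=pose; P=np.atleast_2d(np.array(P,float)); 
    return np.c_[x+np.cos(a)*P[:,0]-np.sin(a)*P[:,1], y+np.sin(a)*P[:,0]+np.cos(a)*P[:,1],P[:,2]]
E
python3 - <<'E'
from h import *
T=[(240,182),(421,190),(419,301),(234,292)]
C=[(95,155,40),(95,-155,40),(-95,-155,40),(-95,155,40)]
f=lambda p:(w2px("top",t2w(p,C))-T).ravel()
s=least_squares(f,[500,0,0]); print(s.x,f(s.x).round(1))
# deck corners in side: compare
print(w2px("side",t2w(s.x,C+[(0,65,52),(-55,-95,58)])).round(0))
print(w2px("top",t2w(s.x,[(0,65,52),(-55,-95,58),(49,65,73.5)])).round(0))
print("key,axis",px2w("top",[(384,275)],60),t2w(s.x,[(-55,-95,60),(0,65,50)]))
ax=t2w(s.x,[(0,65,53)])[0]
for nm,n,p in(("disc","top",[(266,216)]),("square","top",[(317,228)]),("ribs","top",[(319,242),(296,266)])):
    w=px2w(n,p,55).mean(0)-ax; print(nm,np.hypot(*w[:2]),np.arctan2(w[1],w[0])-s.x[2])
# crop upscaled
im=cv2.imread("pics/top0.png")[160:320,215:435]
cv2.imwrite("pics/c1.png",cv2.resize(im,None,fx=3.6,fy=3.6,interpolation=cv2.INTER_CUBIC))
o=manip.observe(); print(R.from_quat(o["orientation"]).as_matrix().round(3))
E
```

```text
[ 5.49456678e+02 -2.24049620e+01 -6.88322474e-02] [-0.5 -1.1  1.3 -1.2  1.3  0.8 -2.1  1.3]
[[350. 187.]
 [446. 331.]
 [316. 379.]
 [241. 217.]
 [318. 234.]
 [327. 325.]]
[[289. 238.]
 [386. 275.]
 [290. 206.]]
key,axis [[ 488.22048124 -109.88429722   60.        ]] [[ 488.0530175  -113.39721675   60.        ]
 [ 553.92724242   42.44111772   50.        ]]
disc 52.07024598010595 0.8653518242983894
square 48.44134833340969 -1.201513158684493
ribs 40.97752193102413 -2.2565228798534345
[[ 0.975  0.222 -0.   ]
 [ 0.222 -0.975  0.002]
 [ 0.    -0.002 -1.   ]]
```

View pics/c1.png

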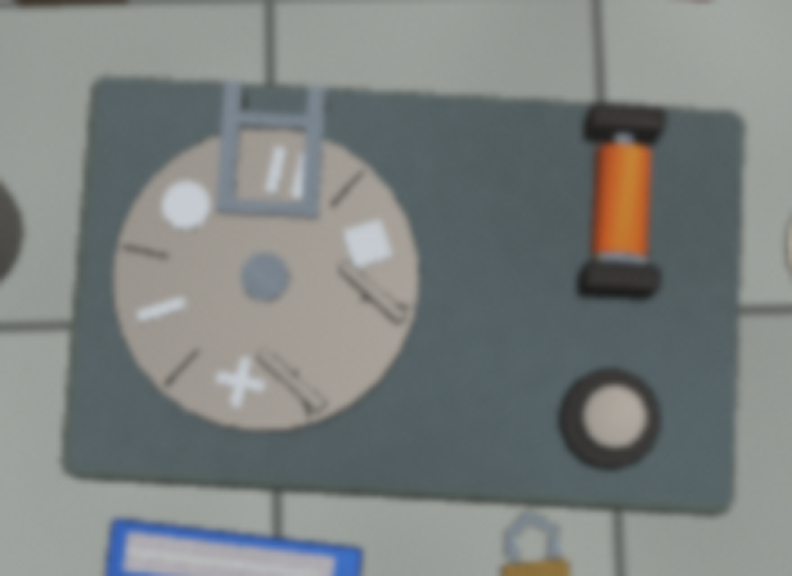

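Fit: the tester is at (549.5, -22.4) with yaw -0.069, and the residuals are 1–2 px. The crop puts the hub at (265,277), the disc at (185,204) and the ribs at lower right, which makes the wheel angle about 0.88. Next I move over the well with the fingers closed.

Call:
drive_tool:
  plan:
    - {"claw": 1, "offset": [15, -16, 0], "twist": -0.05}
    - {"claw": 1, "offset": [41, -44, 0], "twist": -0.1}
    - {"claw": 1, "offset": [72, -76, 0], "twist": -0.15}
    - {"claw": 1, "offset": [103, -109, 0], "twist": -0.2}
    - {"claw": 1, "offset": [134, -142, 0], "twist": -0.25}
    - {"claw": 1, "offset": [164, -174, 0], "twist": -0.3}
    - {"claw": 1, "offset": [195, -207, 0], "twist": -0.35}
    - {"claw": 1, "offset": [226, -240, 0], "twist": -0.4}
    - {"claw": 1, "offset": [257, -272, 0], "twist": -0.45}
    - {"claw": 1, "offset": [288, -305, 0], "twist": -0.5}
    - {"claw": 1, "offset": [319, -338, 0], "twist": -0.55}
    - {"claw": 1, "offset": [350, -370, 0], "twist": -0.59}
  grip_force: 15

```text
t: 1.3
position: [403.8, -193.5, 230.3]
orientation: [0.918, 0.396, 0.0, 0.0]
contact_force: [0.2, -0.4, -0.8]
finger_gap: 2.4
```

```bash
cat >> h.py <<'E'
POSE=(549.457,-22.405,-0.0688)
def go(P,q=None):
    "offset of TCP to tester point P, and the twist for tool x to lie at tester angle q"
    o=manip.observe(); M=R.from_quat(o["orientation"]); w=t2w(POSE,[P])[0]
    yaw=np.arctan2(*M.as_matrix()[[1,0],0])
    print("t",round(o["t"],2),"off",M.inv().apply(w-o["position"]).round(1),"pos",o["position"].round(1),"yaw_t",round(yaw-POSE[2],3),
      "twist",None if q is None else round(-((q+POSE[2])-yaw),3),"F",o["contact_force"].round(1),"gap",round(o["finger_gap"],1),"j",o["joint_pos"].round(2))
def well(q,r=43,z=95): return (-r*np.cos(q),65-r*np.sin(q),z)
E
python3 -c "
from h import *
go(well(.885),.885)"
```

```text
t 1.3 off [231.6 -52.4 135.3] pos [ 403.8 -193.5  230.3] yaw_t 0.884 twist -0.001 F [ 0.2 -0.4 -0.8] gap 2.4 j [-0.7  -0.25  2.05  0.    1.34  0.05]
```

Call:
drive_tool:
  plan:
    - {"claw": 1, "offset": [40, -9, 0], "twist": 0}
    - {"claw": 1, "offset": [80, -18, 10], "twist": 0}
    - {"claw": 1, "offset": [120, -27, 20], "twist": 0}
    - {"claw": 1, "offset": [160, -36, 40], "twist": 0}
    - {"claw": 1, "offset": [195, -44, 60], "twist": 0}
    - {"claw": 1, "offset": [220, -50, 80], "twist": 0}
    - {"claw": 1, "offset": [231.6, -52.4, 100], "twist": 0}
    - {"claw": 1, "offset": [231.6, -52.4, 120], "twist": 0}
    - {"claw": 1, "offset": [231.6, -52.4, 128], "twist": 0}
    - {"claw": 1, "offset": [231.6, -52.4, 128], "twist": 0}

```text
t: 2.3
position: [523.2, 9.1, 101.1]
orientation: [0.918, 0.396, -0.001, -0.001]
contact_force: [-0.7, 1.0, 0.1]
finger_gap: 0.5
```

```bash
python3 -c "
from h import *
go(well(.885),.885)
a=manip.snapshot('side')[150:330,210:450]; b=manip.snapshot('top')[150:330,210:450]
cv2.imwrite('pics/a2.png',cv2.resize(np.hstack([a,b])[:,:,::-1],(800,300),interpolation=cv2.INTER_CUBIC))"
```

```text
t 2.3 off [ 2.3 -0.4  6.1] pos [523.2   9.1 101.1] yaw_t 0.882 twist -0.003 F [-0.7  1.   0.1] gap 0.5 j [-0.2   0.11  1.97 -0.    1.07  0.56]
```

View pics/a2.png

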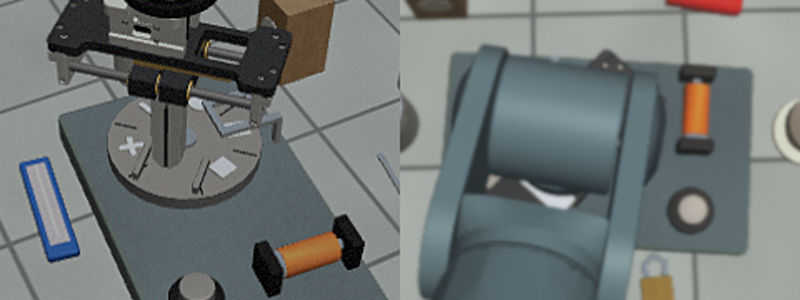

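The side crop shows the closed fingers at about (168,165), centred between the two ribs and above the face. I now feel downwards.

Call:
drive_tool:
  plan:
    - {"claw": 1, "offset": [1, 0, 4], "twist": 0}
    - {"claw": 1, "offset": [2, 0, 8], "twist": 0}
    - {"claw": 1, "offset": [2, 0, 11], "twist": 0}
    - {"claw": 1, "offset": [2, 0, 13], "twist": 0}
    - {"claw": 1, "offset": [2, 0, 14], "twist": 0}
    - {"claw": 1, "offset": [2, 0, 14], "twist": 0}

```text
t: 3.0
position: [525.7, 10.5, 88.3]
orientation: [0.918, 0.396, -0.0, -0.0]
contact_force: [0.4, -0.7, 0.4]
finger_gap: 0.4
```

Call:
drive_tool:
  plan:
    - {"claw": 1, "offset": [0, 0, 1], "twist": 0}
    - {"claw": 1, "offset": [0, 0, 2], "twist": 0}
    - {"claw": 1, "offset": [0, 0, 2.5], "twist": 0}
    - {"claw": 1, "offset": [0, 0, 2.5], "twist": 0}

```text
t: 3.4
position: [525.7, 10.5, 85.9]
orientation: [0.918, 0.396, -0.0, -0.0]
contact_force: [0.1, 0.2, 0.4]
finger_gap: 0.3
```

Call:
drive_tool:
  plan:
    - {"claw": 1, "offset": [0, 0, 1], "twist": 0}
    - {"claw": 1, "offset": [0, 0, 2], "twist": 0}
    - {"claw": 1, "offset": [0, 0, 2.5], "twist": 0}
    - {"claw": 1, "offset": [0, 0, 2.5], "twist": 0}

```text
t: 3.8
position: [525.7, 10.5, 83.3]
orientation: [0.918, 0.396, -0.0, -0.0]
contact_force: [-0.7, -0.4, 0.2]
finger_gap: 0.5
```

Call:
drive_tool:
  plan:
    - {"claw": 1, "offset": [0, 0, 1], "twist": 0}
    - {"claw": 1, "offset": [0, 0, 2], "twist": 0}
    - {"claw": 1, "offset": [0, 0, 2.5], "twist": 0}
    - {"claw": 1, "offset": [0, 0, 2.5], "twist": 0}

```text
t: 4.2
position: [525.7, 10.5, 80.8]
orientation: [0.918, 0.396, -0.0, -0.0]
contact_force: [-0.4, -0.4, -0.4]
finger_gap: 0.7
```

Call:
drive_tool:
  plan:
    - {"claw": 1, "offset": [0, 0, 1], "twist": 0}
    - {"claw": 1, "offset": [0, 0, 2], "twist": 0}
    - {"claw": 1, "offset": [0, 0, 2.5], "twist": 0}
    - {"claw": 1, "offset": [0, 0, 2.5], "twist": 0}

```text
t: 4.6
position: [526.0, 10.4, 78.9]
orientation: [0.918, 0.396, 0.0, 0.0]
contact_force: [-1.3, -0.1, 5.6]
finger_gap: 0.4
```

Call:
drive_tool:
  plan:
    - {"claw": 1, "offset": [0, 0, 0.5], "twist": 0}
    - {"claw": 1, "offset": [0, 0, 1], "twist": 0}
    - {"claw": 1, "offset": [0, 0, 1.5], "twist": 0}
    - {"claw": 1, "offset": [0, 0, 1.5], "twist": 0}

```text
t: 5.0
position: [526.4, 10.1, 77.9]
orientation: [0.918, 0.396, 0.0, 0.001]
contact_force: [-2.3, -0.8, 8.2]
finger_gap: 0.2
```

Call:
drive_tool:
  plan:
    - {"claw": 1, "offset": [0, 0, 0.5], "twist": 0}
    - {"claw": 1, "offset": [0, 0, 1], "twist": 0}
    - {"claw": 1, "offset": [0, 0, 1.5], "twist": 0}
    - {"claw": 1, "offset": [0, 0, 1.5], "twist": 0}

```text
t: 5.4
position: [526.8, 9.8, 77.1]
orientation: [0.918, 0.396, 0.001, 0.001]
contact_force: [-2.8, -1.7, 10.6]
finger_gap: 0.4
```

Call:
drive_tool:
  plan:
    - {"claw": 1, "offset": [0, 0, 0.5], "twist": 0}
    - {"claw": 1, "offset": [0, 0, 1], "twist": 0}
    - {"claw": 1, "offset": [0, 0, 1.5], "twist": 0}
    - {"claw": 1, "offset": [0, 0, 2], "twist": 0}
    - {"claw": 1, "offset": [0, 0, 2], "twist": 0}
    - {"claw": 1, "offset": [0, 0, 2], "twist": 0}

```text
t: 6.0
position: [527.4, 9.4, 76.0]
orientation: [0.918, 0.396, 0.001, 0.002]
contact_force: [-3.6, -3.1, 14.8]
finger_gap: 0.7
```

```bash
python3 -c "
from h import *
go(well(.885),.885);print(manip.observe()['torque'])"
```

```text
t 6.0 off [ -0.8  -3.2 -19. ] pos [527.4   9.4  76. ] yaw_t 0.883 twist -0.002 F [-3.6 -3.1 14.8] gap 0.7 j [-0.2   0.16  1.97 -0.    1.01  0.56]
[-0.41829021  0.79666337  0.01166636]
```

Call:
drive_tool:
  plan:
    - {"claw": 1, "offset": [0, 0, 0.6], "twist": 0}
    - {"claw": 1, "offset": [0, -2.1, 0.6], "twist": 0.05}
    - {"claw": 1, "offset": [0.1, -4.3, 0.6], "twist": 0.1}
    - {"claw": 1, "offset": [0.3, -6.4, 0.6], "twist": 0.15}
    - {"claw": 1, "offset": [0.6, -8.5, 0.6], "twist": 0.2}
    - {"claw": 1, "offset": [0.6, -8.5, 0.6], "twist": 0.2}

```text
t: 6.6
position: [522.1, 15.5, 75.7]
orientation: [0.953, 0.302, 0.002, 0.002]
contact_force: [-3.2, -3.9, 15.6]
finger_gap: 0.8
```

```bash
python3 -c "
from h import *
go(well(.685),.685);print(manip.observe()['torque'])
a=manip.snapshot('side')[180:290,250:390]
cv2.imwrite('pics/a3.png',cv2.resize(a[:,:,::-1],(760,597),interpolation=cv2.INTER_CUBIC))"
```

```text
t 6.6 off [ -1.4  -3.5 -19.3] pos [522.1  15.5  75.7] yaw_t 0.683 twist -0.002 F [-3.2 -3.9 15.6] gap 0.8 j [-0.19  0.15  1.98 -0.    1.01  0.77]
[-0.61167902  0.76170854 -0.01598458]
```

View pics/a3.png

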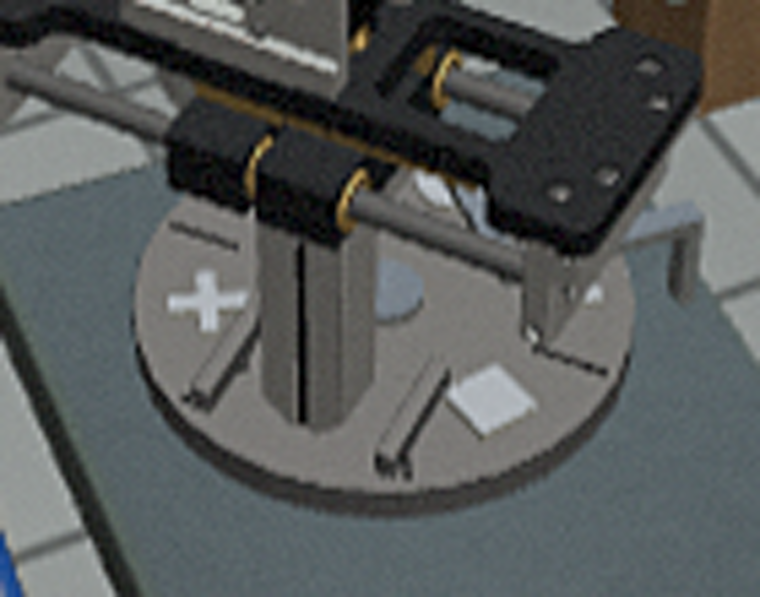

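```bash
cat >> h.py <<'E'
def mq(n,px,off,z=53.5):
    w=px2w(n,[px],z)[0]-t2w(POSE,[(0,65,z)])[0]; a=np.arctan2(w[1],w[0])-POSE[2]-np.radians(off)
    return round(float(np.hypot(w[0],w[1])),1), round(float((a+np.pi)%(2*np.pi)-np.pi),3)
E
python3 -c "
from h import *
print(mq('side',(340.6,254.3),-120,51),mq('side',(288.3,235.3),120,51))
print(mq('side',(344,251),-120,54),mq('side',(289,238),120,54), mq('top',(317,228),-120),mq('top',(281.8,266),120))"
```

```text
(51.0, 0.814) (45.5, 0.694)
(51.5, 0.936) (45.2, 0.88) (48.5, 0.898) (48.2, 0.855)
```

The wheel is following the finger: the angle went from about 0.90 to 0.75. I continue along the arc.

Call:
drive_tool:
  plan:
    - {"claw": 1, "offset": [0, -2.6, 0], "twist": 0.06}
    - {"claw": 1, "offset": [0.1, -5.1, 0], "twist": 0.12}
    - {"claw": 1, "offset": [0.4, -7.6, 0], "twist": 0.18}
    - {"claw": 1, "offset": [0.9, -10.2, 0], "twist": 0.24}
    - {"claw": 1, "offset": [1.5, -12.6, 0], "twist": 0.3}
    - {"claw": 1, "offset": [2.2, -15.1, 0], "twist": 0.36}

```text
t: 7.25
position: [514.4, 29.3, 75.4]
orientation: [0.992, 0.126, 0.001, 0.001]
contact_force: [-5.8, -3.3, 16.3]
finger_gap: 0.4
```

Call:
drive_tool:
  plan:
    - {"claw": 1, "offset": [0, -2.6, 0], "twist": 0.06}
    - {"claw": 1, "offset": [0.1, -5.1, 0], "twist": 0.12}
    - {"claw": 1, "offset": [0.4, -7.6, 0], "twist": 0.18}
    - {"claw": 1, "offset": [0.9, -10.2, 0], "twist": 0.24}
    - {"claw": 1, "offset": [1.5, -12.6, 0], "twist": 0.3}
    - {"claw": 1, "offset": [2.2, -15.1, 0], "twist": 0.36}
    - {"claw": 1, "offset": [2.2, -15.1, 0], "twist": 0.36}

```text
t: 7.95
position: [512.1, 45.5, 75.1]
orientation: [0.999, -0.053, 0.0, 0.0]
contact_force: [-7.8, -0.3, 18.3]
finger_gap: 0.8
```

```bash
python3 -c "
from h import *
go(well(0),0);print(manip.observe()['torque'])
a=manip.snapshot('side')[180:290,250:390]
cv2.imwrite('pics/a4.png',cv2.resize(a[:,:,::-1],(760,597),interpolation=cv2.INTER_CUBIC))"
```

```text
t 7.95 off [ -1.1   0.2 -19.9] pos [512.1  45.5  75.1] yaw_t -0.038 twist -0.038 F [-7.8 -0.3 18.3] gap 0.8 j [-0.13  0.13  2.   -0.    1.01  1.55]
[ 0.01951469  1.37346642 -0.0117754 ]
```

View pics/a4.png

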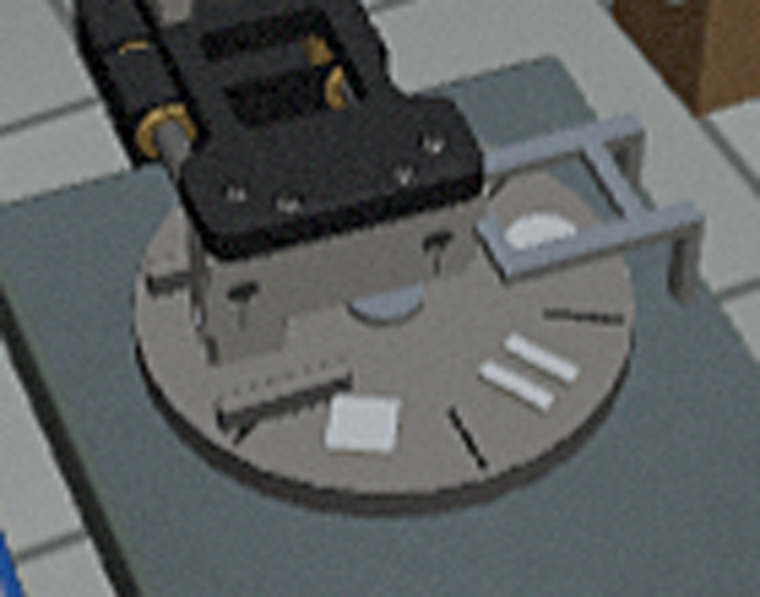

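The disc is at (542,232) in the crop, under the window. The two bars are at (530,370) and the square at (363,424). Next I compute the angle.

```bash
python3 -c "
from h import *
for z in(49.5,51.5): print(mq('side',(316.9,258.1),-120,z),mq('side',(347.6,248.2),-60,z),mq('side',(349.8,222.7),0,z))
# axis from hub (385,298 approx lower half visible) & joint fit
px=np.array([(316.9,258.1),(347.6,248.2),(349.8,222.7)])
W=px2w('side',px,51)
f=lambda p:np.concatenate([(W[i]-t2w((p[0],p[1],POSE[2]),[(49*np.cos(p[2]+np.radians(o)),65+49*np.sin(p[2]+np.radians(o)),51)])[0])[:2] for i,o in enumerate((-120,-60,0))])
s=least_squares(f,[550,-22,0]);print(s.x,s.fun.round(1))"
```

```text
(45.8, 0.076) (50.3, 0.109) (55.3, 0.112)
(47.6, 0.077) (51.2, 0.077) (54.2, 0.082)
[ 5.53270466e+02 -2.14250506e+01  3.39698961e-02] [-1.1 -0.4 -0.6 -1.4  1.7  1.9]
```

Call:
drive_tool:
  plan:
    - {"claw": 1, "offset": [0, 0, -0.7], "twist": 0}
    - {"claw": 1, "offset": [0, -1.3, -0.7], "twist": 0.03}
    - {"claw": 1, "offset": [0, -2.4, -0.7], "twist": 0.055}
    - {"claw": 1, "offset": [0, -2.4, -0.7], "twist": 0.055}
    - {"claw": 1, "offset": [0, -2.4, -0.7], "twist": 0.055}

```text
t: 8.5
position: [512.3, 47.8, 75.6]
orientation: [0.997, -0.08, 0.0, 0.0]
contact_force: [-5.7, 0.6, 16.1]
finger_gap: 0.4
```

```bash
python3 -c "
from h import *
go(well(0),0)"
```

```text
t 8.5 off [ -0.8   2.6 -19.4] pos [512.3  47.8  75.6] yaw_t -0.092 twist -0.092 F [-5.7  0.6 16.1] gap 0.4 j [-0.13  0.13  2.   -0.    1.01  1.6 ]
```

Call:
drive_tool:
  plan:
    - {"claw": 1, "offset": [0, 0, -1.5], "twist": 0.055}
    - {"claw": 1, "offset": [0, 0, -3], "twist": 0}
    - {"claw": 1, "offset": [0, 0, -4.5], "twist": 0}
    - {"claw": 1, "offset": [0, 0, -6], "twist": 0}
    - {"claw": 1, "offset": [0, 0, -10], "twist": 0}
    - {"claw": 1, "offset": [0, 0, -20], "twist": 0}
    - {"claw": 1, "offset": [0, 0, -40], "twist": 0}
    - {"claw": 1, "offset": [0, 0, -60], "twist": 0}

```text
t: 9.3
position: [511.2, 48.0, 134.1]
orientation: [0.997, -0.081, -0.001, -0.0]
contact_force: [0.0, 0.6, 0.6]
finger_gap: 0.5
```

```bash
python3 -c "
from h import *
go((-55,-95,105),0)"
```

```text
t 9.3 off [  3.1 163.   29.1] pos [511.2  48.  134.1] yaw_t -0.092 twist -0.092 F [0.  0.6 0.6] gap 0.5 j [-0.13  0.04  1.98  0.    1.13  1.6 ]
```

Call:
drive_tool:
  plan:
    - {"claw": 1, "offset": [0, 20, 0], "twist": -0.02}
    - {"claw": 1, "offset": [1, 55, 0], "twist": -0.04}
    - {"claw": 1, "offset": [2, 90, 0], "twist": -0.06}
    - {"claw": 1, "offset": [3, 125, 0], "twist": -0.08}
    - {"claw": 1, "offset": [3, 150, 10], "twist": -0.09}
    - {"claw": 1, "offset": [3, 163, 20], "twist": -0.09}
    - {"claw": 1, "offset": [3, 163, 25], "twist": -0.09}
    - {"claw": 1, "offset": [3, 163, 25], "twist": -0.09}

```text
t: 10.1
position: [487.7, -112.5, 107.4]
orientation: [0.999, -0.036, -0.001, -0.001]
contact_force: [-0.8, -0.2, 0.0]
finger_gap: 0.2
```

```bash
python3 -c "
from h import *
go((-55,-95,105),0)
a=manip.snapshot('side')[170:390,240:460]; b=manip.snapshot('top')[160:320,215:375]
r=lambda i:cv2.resize(i,(400,400),interpolation=cv2.INTER_CUBIC)
cv2.imwrite('pics/a5.png',np.hstack([r(a),r(b)])[:,:,::-1])"
```

```text
t 10.1 off [0.4 0.8 2.4] pos [ 487.7 -112.5  107.4] yaw_t -0.003 twist -0.003 F [-0.8 -0.2  0. ] gap 0.2 j [-0.45  0.05  2.02  0.    1.07  1.19]
```

View pics/a5.png

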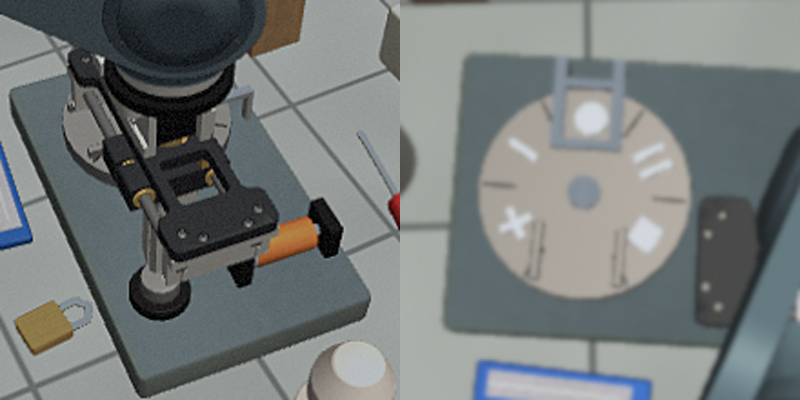

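The disc at (590,118) sits centred in the window at (588,115), whole, with the hand off the wheel. The fingers are above the key. Next I press the key.

Call:
drive_tool:
  plan:
    - {"claw": 1, "offset": [0, 0, 4], "twist": 0}
    - {"claw": 1, "offset": [0, 0, 8], "twist": 0}
    - {"claw": 1, "offset": [0, 0, 11], "twist": 0}
    - {"claw": 1, "offset": [0, 0, 13], "twist": 0}
    - {"claw": 1, "offset": [0, 0, 13], "twist": 0}

```text
t: 10.7
position: [488.2, -113.3, 95.1]
orientation: [0.999, -0.036, -0.0, -0.0]
contact_force: [0.1, -0.0, -0.4]
finger_gap: 0.2
```

Call:
drive_tool:
  plan:
    - {"claw": 1, "offset": [0, 0, 1], "twist": 0}
    - {"claw": 1, "offset": [0, 0, 2], "twist": 0}
    - {"claw": 1, "offset": [0, 0, 3], "twist": 0}
    - {"claw": 1, "offset": [0, 0, 4], "twist": 0}
    - {"claw": 1, "offset": [0, 0, 4], "twist": 0}

```text
t: 11.2
position: [488.4, -113.5, 91.4]
orientation: [0.999, -0.036, -0.0, -0.0]
contact_force: [-0.5, 0.9, 0.4]
finger_gap: 0.3
```

Call:
drive_tool:
  plan:
    - {"claw": 1, "offset": [0, 0, 1], "twist": 0}
    - {"claw": 1, "offset": [0, 0, 2], "twist": 0}
    - {"claw": 1, "offset": [0, 0, 3], "twist": 0}
    - {"claw": 1, "offset": [0, 0, 4], "twist": 0}
    - {"claw": 1, "offset": [0, 0, 4], "twist": 0}

```text
t: 11.7
position: [488.5, -113.5, 87.7]
orientation: [0.999, -0.036, 0.0, 0.0]
contact_force: [-1.0, 1.0, 4.6]
finger_gap: 0.5
```

Call:
drive_tool:
  plan:
    - {"claw": 1, "offset": [0, 0, 1], "twist": 0}
    - {"claw": 1, "offset": [0, 0, 2], "twist": 0}
    - {"claw": 1, "offset": [0, 0, 3], "twist": 0}
    - {"claw": 1, "offset": [0, 0, 3], "twist": 0}

```text
t: 12.1
position: [488.6, -113.5, 84.7]
orientation: [0.999, -0.036, 0.0, 0.0]
contact_force: [-2.2, 1.7, 5.8]
finger_gap: 0.3
```

Call:
drive_tool:
  plan:
    - {"claw": 1, "offset": [0, 0, 1], "twist": 0}
    - {"claw": 1, "offset": [0, 0, 2], "twist": 0}
    - {"claw": 1, "offset": [0, 0, 3], "twist": 0}
    - {"claw": 1, "offset": [0, 0, 3], "twist": 0}

```text
t: 12.5
position: [488.6, -113.5, 81.9]
orientation: [0.999, -0.036, -0.0, 0.0]
contact_force: [-2.3, 1.2, 7.1]
finger_gap: 0.6
```

Call:
drive_tool:
  plan:
    - {"claw": 1, "offset": [0, 0, 1], "twist": 0}
    - {"claw": 1, "offset": [0, 0, 2], "twist": 0}
    - {"claw": 1, "offset": [0, 0, 2], "twist": 0}

```text
t: 12.8
position: [488.7, -113.6, 81.1]
orientation: [0.999, -0.035, -0.0, -0.0]
contact_force: [-7.4, 1.9, 15.2]
finger_gap: 0.6
```

The force jumped to 15 N, so the key has bottomed out. I release it and retreat.

Call:
drive_tool:
  plan:
    - {"claw": 1, "offset": [0, 0, -2], "twist": 0}
    - {"claw": 1, "offset": [0, 0, -5], "twist": 0}
    - {"claw": 1, "offset": [0, 0, -9], "twist": 0}
    - {"claw": 1, "offset": [0, 0, -14], "twist": 0}
    - {"claw": 1, "offset": [0, 0, -25], "twist": 0}
    - {"claw": 1, "offset": [0, 0, -50], "twist": 0}
    - {"claw": 1, "offset": [0, 0, -85], "twist": 0}
    - {"claw": 1, "offset": [-10, 25, -120], "twist": 0}
    - {"claw": 1, "offset": [-25, 65, -130], "twist": 0}
    - {"claw": 1, "offset": [-40, 105, -130], "twist": 0}
    - {"claw": 1, "offset": [-50, 145, -130], "twist": 0}
    - {"claw": 1, "offset": [-60, 180, -130], "twist": 0}

```text
t: 14.0
position: [415.1, -290.5, 210.2]
orientation: [0.999, -0.036, 0.001, 0.0]
contact_force: [1.2, -0.6, 0.1]
finger_gap: 0.2
```

Call:
drive_tool:
  plan:
    - {"claw": 1, "offset": [-10, 30, 0], "twist": 0}
    - {"claw": 1, "offset": [-20, 60, 0], "twist": 0}
    - {"claw": 1, "offset": [-25, 75, 0], "twist": 0}
    - {"claw": 1, "offset": [-25, 75, 0], "twist": 0}
    - {"claw": 1, "offset": [-25, 75, 0], "twist": 0}

```text
t: 14.5
position: [385.8, -361.1, 209.4]
orientation: [0.999, -0.036, 0.0, -0.0]
contact_force: [0.3, 0.1, 0.0]
finger_gap: 0.8
```

```bash
python3 -c "
from h import *
o=manip.observe();print(o['t'],o['position'],o['contact_force'])
b=manip.snapshot('top')[150:350,160:490]
cv2.imwrite('pics/a6.png',cv2.resize(b,(792,480),interpolation=cv2.INTER_CUBIC)[:,:,::-1])"
```

```text
14.5 [ 385.77520809 -361.07876095  209.44033482] [0.32813386 0.11867302 0.03568532]
```

View pics/a6.png

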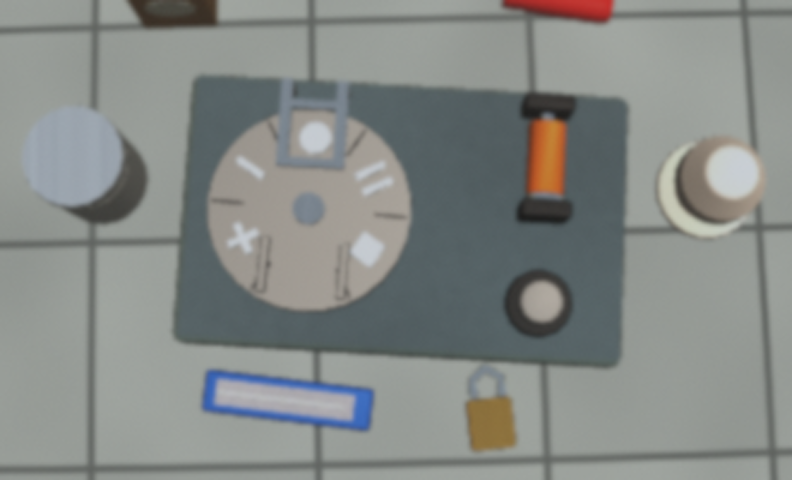

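The disc at (315,137) is whole and centred in the window. The key at (541,301) is up, and the bystanders have not moved.

```bash
python3 -c "
from h import *
for c,o in(((315,137),0),((250,167),60),((242,238),120),((367,250),-120),((374,177),-60)): print(mq('top',(160+c[0]/2.4,150+c[1]/2.4),o,55))
manip.sign_off()"
```

```text
(50.5, -0.023)
(50.5, -0.055)
(49.7, -0.076)
(48.0, -0.045)
(49.4, -0.006)
the job is handed in; nothing more can be done
```

The wheel is set to the round disc, the test key has been pressed and released, and the job is handed in at about 14.6 s.

- **Wheel:** I pressed it down by the finger well with 15–18 N and turned it clockwise from about 0.89 rad. Then I let it rise and lifted the hand off. The highest total force I read was about 20 N; I only read it at the end of each move.
- **Key:** I pressed it until the force jumped to 15 N vertical (17 N in all), which means it bottomed out. Then I released it and backed the arm away.
- **Last checks:** The final top view shows the whole disc centred in the window, the key up, and the bystanders where they were. The hand read close to 0 N.
- **Disagreement:** The five marks gave wheel angles from -0.076 to -0.006 rad, averaging about -0.04. That fits the tooth position at 0 within my measuring bias, and is inside the 0.08 tolerance. While I pressed the wheel, the force read a few newtons lower than the stated spring rate predicts. I went by the force reading.

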